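# Let the gauge case lid down softly

### The job

The lid of the grey gauge case stands open, about upright on its hinge. Tip it past upright with a finger, catch it on a finger as it falls and lower it gently until it is fully shut, never letting it slam; its front tab overhangs the case so that a finger can carry it all the way down. Do not pinch the lid or press hard on it, do not shift or lift the case or the gauges in it, and leave the things around it where they are.

Things in the scene. Friction and masses are not known exactly. Their poses are not given: they have to be found in the camera images.
- gauge_case: open-topped grey plastic instrument case, 130 (its x) x 160 (its y) x 75 mm high, about 2.2 kg, loose on the bench, not to be shifted. Origin: centre of its underside. Its +x points from front to hinge side, its y runs along the hinge, z up. The hinge is on the robot's right: the lid falls towards the robot's left. Below the tab of the shut lid is free space down to the bench
- hinge_mid (a point): middle of the lid's hinge line, at the top of the case's hinge-side wall: 65 mm along the case's +x from its centre, 75 mm above the bench
- tab_end (a point): middle of the free end edge of the lid's tab, on the lid's inner face (the underside when shut), 165 mm from the hinge line
- case_lid (a joint): lid angle in rad: 0 shut and level, 1.57 upright, 1.95 back stop. Its hinge has slight friction: the lid stays where it is put from about 1.25 to 1.9; below about 1.2 it falls shut by itself and slams (a slam: over 1.5 rad/s when nearly shut) unless carried. A push of under 1 N on the tab moves it
- plug_centre (a point): double plug gauge, 19 x 110 x 16 mm, lying in a foam recess in the case, wholly below the rim; this is the middle of its grip. It stays where it is
- ring_centre (a point): steel ring gauge, 48 mm across, 14 mm high, lying in a round foam recess in the case, below the rim; this is its middle. It stays where it is
- stator_by: bystander: stator with green insulation, 58 x 58 x 31 mm, standing loose on the bench beyond the case; origin at the centre of its underside
- stamp_by: bystander: turned wooden stamp, 32 x 32 x 63 mm, standing loose on the bench beyond the case; origin at the centre of its underside
- casting_by: bystander: machined pale casting, 51 x 55 x 42 mm, standing loose on the bench between the case and the robot; origin at the centre of its underside
- lid_mid (a point): middle of the lid's inner face, 65 mm from the hinge. The lid (0.12 kg) is a flat plate 130 x 160 x 6 mm, with a tab of the same thickness, 80 mm wide, centred along the hinge, that sticks out 35 mm past the front of the case when shut. Shut, its underside is 75 mm and its top 81 mm above the bench (low ribs 2.5 mm more)
Mind the look-alikes: they are no part of the job. There is more than one size of the part that bears ring_centre; the job needs the larger.

How it is judged:
On the way:
1. the lid has been caught and is being carried slowly on its way down (value of joint case_lid between 0.15 and 1 rad and velocity of joint case_lid above -1.5 rad/s), for 0.2 s.
At the end, for the whole second after the job is handed in: the lid is shut (within 0.03 rad), the case stands within 15 mm of where it was with both gauges lying in their recesses, and the three bystanders are within 15 mm of where they were (value of joint case_lid below 0.03 rad and distance of each of gauge_case, stator_by, stamp_by, casting_by from where it was at the start of the episode below 0.015 m and z of each of plug_centre, ring_centre in the frame of gauge_case below 0.055 m and linear speed of gauge_case below 0.01 m/s); the robot touches nothing.
It fails at once if the lid slams: it is nearly shut (below 0.25 rad) and closing faster than 1.5 rad/s (value of joint case_lid below 0.25 rad and velocity of joint case_lid below -1.5 rad/s).
It fails at once if the lid is pinched or pressed hard (over 18 N) (contact force between the fingers and case_lid above 18 N).
It fails at once if the case is shifted or lifted by more than 15 mm (distance of gauge_case from where it was at the start of the episode above 0.015 m).
It fails at once if a gauge in the case is moved by more than 20 mm (distance of any of plug_centre, ring_centre from where it was at the start of the episode above 0.02 m).
It fails at once if a bystander is moved or lifted (distance of any of stator_by, stamp_by, casting_by from where it was at the start of the episode above 0.015 m).
It also fails if it takes over 42 s, if anything falls off the work surface, if the arm or the gripper's body presses on something with over 40 N, if the wrist force passes 120 N, or if a joint passes its speed limit or range.

### The arm

A 6-joint arm with a two-finger parallel gripper is mounted at the origin on a cart in front of the work surface, level with it; the furniture and walls round the work are solid. World frame = base frame: x ahead of the robot, y to its left, z up, the work surface at z = 0. Lengths are in m, angles in rad, forces in N, time in s.
With the tool pointing down it reaches from about 0.35 to 0.925 m from the base axis. Payload 6.4 kg.
Tool frame: the origin (TCP) lies at the very end of the fingers, on their centre line; the grasp point (between the pads) lies 19 mm behind it; x points along the fingers, y is the direction in which the jaws open and shut, and the axes are right-handed (so a half turn about x gives the same grasp; the last joint's range is limited). The gripper opens to 85 mm and grips with 20 to 120 N. Pads are 22 mm wide; open, the fingers measure 114 mm over their backs; the gripper's body (76 mm by 85 mm) begins 54 mm behind the grasp point. The pads swing forward as they close: fully open they stand 13 mm farther back than shut.
Start: joints at [1.035, 0.245, 1.558, -0, 1.339, -0.174], TCP at [0.23, 0.608, 0.231] pointing down, gripper open.
Joint ranges: [-3.13, 3.13], [-1.02, 2.26], [0.13, 2.54], [-0.95, 4.09], [0.21, 2.88], [-2.74, 2.74]. Speed limits (rad/s): [2.57, 2.57, 3.14, 3.14, 3.14, 3.14].

### API

Orientations are given as a rotation vector (axis times angle).
In Python, from plant import arm, cams, workorder gives the robot as it stands.
- The arm moves only by the tool send_rows, never from a script. Its argument "increments" is a list that holds one entry, the list of rows, each a list of 7 numbers: the turn, a rotation vector about the tool's x, y, z in units of 120 degrees (1.0 is 120 degrees), then the shift along the tool's x, y, z in units of 200 mm (1.0 is 200 mm), then the gripper command: -1 is shut, 1 is fully open, values between are in proportion. In form: [[[wx, wy, wz, dx, dy, dz, fingers], ...]]. A call has exactly 8 rows; each row shifts and turns the commanded pose from where the row before left it, along the tool's axes as they then stand; what a row does not reach is not made up. A row lasts 1/12 s, in which the tool goes at most 41.7 mm and 7.16 degrees, less where a joint would pass 70% of its speed; a pose out of reach is approached as far as the arm can. A call with a number of a shift or a turn outside -1 to 1 is refused whole. A call with a gripper value outside its range is refused whole. The fingers move at their own pace and stop on an object; the grip force is fixed at half the most. Time passes only in rows, so rows that do not move let the fingers close, or fill a call up. It gives the time, the measured TCP pose, the force and the opening at its end, in the units of the state.
- arm.get_obs(): the state, without advancing time (a new reading comes with each control period).
- cams.capture(name): name is "scene" or "top" or "wrist"; returns a dict with "image" (384x512x3 uint8, red, green, blue), "range_z" (384x512 float32, m along the optical axis (not along the pixel's ray), 0 where there is no reading), "camera_matrix" (3x3 intrinsics, pixels), "rvec" (rotation vector, rad) and "tvec" (3), from world to camera coordinates, as OpenCV has them. Camera axes: x right, y down, z forward; pixel columns grow to the right and rows downward; lengths in m; the calibration is good to about 2 mm. A picture is of the moment at which its call begins.
- workorder.sign_off(): hands the job in, once; it reports no verdict.
The state is a dict: "time": time; "joints": joint angles; "joint_velocities": joint speeds; "effort": joint torques, N m; "tcp_pos": TCP position; "tool_rot": TCP orientation; "ft_force": force on the tool from outside, world axes, zero at the start; "torque": the same for the moment, N m; "finger_gap": opening from 0.0 (shut) to 1.0 (fully open).
Only numpy, scipy, OpenCV 4.12 (cv2) and the standard library are available. Lean on these libraries where they do the work, as an engineer would, in place of code of your own. Each camera call takes 0.05 s, during which the arm holds its last target.

## Working session

There is one attempt and no reset: what is moved stays moved. The work goes in short steps, Python scripts to look and compute and a tool call to move; the robot and the scene stay as the last step left them, time stands still between calls to the robot, and variables do not carry over. Pictures are saved under pics/ and viewed, and the job is handed in when it is done.

Besides the shell and the picture viewer there is one more tool, called after "Call:" as a command line: name --argument value ..., lists and objects as JSON in quotes. send_rows: Moves the arm, as the interface text tells. Shifts and turns lie within -1 to 1; 1 stands for 200 mm of shift or 120 degrees of turn. Its arguments: {"type":"object","properties":{"increments":{"type":"array"}},"required":["increments"]}

```bash
mkdir -p pics; cat > h.py <<'E'
import numpy as np, cv2
from plant import arm, cams, workorder
def cap(n,tag):
    c=cams.capture(n); cv2.imwrite(f'pics/{tag}.png',c['image'][:,:,::-1]); np.savez(f'pics/{tag}.npz',**{k:np.array(v) for k,v in c.items()}); return c
def pts(c):
    z=c['range_z'];K=c['camera_matrix'];v,u=np.indices(z.shape)
    P=np.stack([(u-K[0,2])/K[0,0]*z,(v-K[1,2])/K[1,1]*z,z],-1)
    R=cv2.Rodrigues(np.array(c['rvec'],float).reshape(3,1))[0]
    W=(P-np.array(c['tvec']).reshape(3))@R
    W[z<=0]=np.nan
    return W
E
python3 - <<'E'
from h import *
for n in('scene','top','wrist'): cap(n,n+'0')
o=arm.get_obs()
for k in o: print(k,np.round(o[k],4))
print(cv2.Rodrigues(np.array(o['tool_rot'],float))[0].round(3))
E
```

```text
time 0.15
joints [ 1.0349  0.2456  1.5587 -0.      1.3387 -0.1741]
joint_velocities [-0.002  -0.0019 -0.0044  0.0003 -0.0002 -0.0014]
effort [ 1.00000e-04 -4.29989e+01 -3.26551e+01 -2.00000e-04  3.50000e-03
  0.00000e+00]
tcp_pos [0.2299 0.6075 0.2304]
tool_rot [ 0.2828  1.5526 -0.285 ]
ft_force [ 0.0398  0.1594 -0.4162]
torque [ 0.0408 -0.0245  0.0163]
finger_gap 1.0015
[[-0.001  0.354  0.935]
 [-0.001  0.935 -0.354]
 [-1.    -0.001 -0.   ]]
```

View pics/scene0.png

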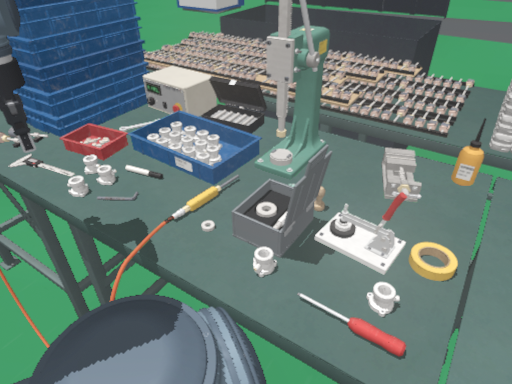

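View pics/top0.png

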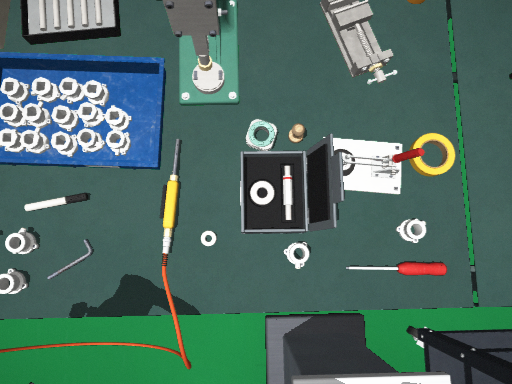

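View pics/wrist0.png

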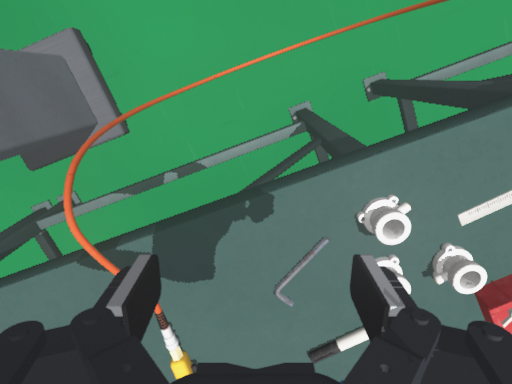

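The top view shows the grey case at (272,192) and its lid leaning right at (322,185), with the hinge at about x=307. The ring in the case is at (262,192). A smaller ring, the look-alike, lies on the bench at (208,238). The bystanders are the stator (262,133), the stamp (297,132) and the casting (297,254).

```bash
python3 - <<'E'
from h import *
c=dict(np.load('pics/top0.npz')); W=pts(c)
im=c['image']; cr=im[110:290,200:440,::-1]; cv2.imwrite('pics/topcrop.png',cv2.resize(cr,None,fx=3.2,fy=3.2,interpolation=cv2.INTER_CUBIC))
for n,(u,v) in dict(ring=(262,183),smallring=(203,238),plug=(288,190),c_fl=(243,230),c_bl=(243,154),hw_f=(307,229),hw_b=(306,153),lid1=(330,145),lid2=(328,222),lidtab=(338,180),lidtab2=(342,195),stator=(252,130),stamp=(297,128),cast=(290,252),bench=(200,200)).items(): print(n,W[v,u].round(3))
for v in (150,170,190,210,225):
  print(v,[(u,*W[v,u].round(3)) for u in range(300,350,4)])
print(cv2.Rodrigues(c['rvec'])[0].round(2),c['tvec'])
E
```

```text
ring [0.539 0.213 0.051]
smallring [0.433 0.335 0.013]
plug [0.523 0.161 0.051]
c_fl [0.444 0.253 0.072]
c_bl [0.596 0.25  0.063]
hw_f [0.443 0.129 0.075]
hw_b [0.593 0.126 0.077]
lid1 [0.578 0.103 0.201]
lid2 [0.449 0.109 0.181]
lidtab [0.513 0.099 0.228]
lidtab2 [0.488 0.095 0.234]
stator [0.655 0.23  0.026]
stamp [0.648 0.14  0.063]
cast [0.4   0.16  0.041]
bench [ 0.513  0.342 -0.001]
150 [(300, np.float64(0.617), np.float64(0.126), np.float64(-0.002)), (304, np.float64(0.617), np.float64(0.118), np.float64(-0.002)), (308, np.float64(0.595), np.float64(0.124), np.float64(0.092)), (312, np.float64(0.591), np.float64(0.119), np.float64(0.11)), (316, np.float64(0.583), np.float64(0.117), np.float64(0.145)), (320, np.float64(0.578), np.float64(0.114), np.float64(0.164)), (324, np.float64(0.574), np.float64(0.11), np.float64(0.182)), (328, np.float64(0.572), np.float64(0.105), np.float64(0.19)), (332, np.float64(0.569), np.float64(0.1), np.float64(0.199)), (336, np.float64(0.609), np.float64(0.055), np.float64(0.026)), (340, np.float64(0.61), np.float64(0.046), np.float64(0.023)), (34
[... 2851 characters left out ...]
oat64(0.123), np.float64(0.096)), (316, np.float64(0.448), np.float64(0.119), np.float64(0.117)), (320, np.float64(0.447), np.float64(0.116), np.float64(0.14)), (324, np.float64(0.446), np.float64(0.112), np.float64(0.16)), (328, np.float64(0.445), np.float64(0.109), np.float64(0.179)), (332, np.float64(0.443), np.float64(0.106), np.float64(0.197)), (336, np.float64(0.443), np.float64(0.1), np.float64(0.201)), (340, np.float64(0.454), np.float64(0.049), np.float64(0.001)), (344, np.float64(0.454), np.float64(0.04), np.float64(0.0)), (348, np.float64(0.453), np.float64(0.032), np.float64(-0.0))]
[[-0.02 -1.    0.02]
 [-0.99  0.02 -0.14]
 [ 0.14 -0.02 -0.99]] [0.24694308 0.52491502 0.85366841]
```

```bash
python3 - <<'E'
from h import *
c=dict(np.load('pics/scene0.npz'))
im=c['image']; cr=im[130:290,220:420,::-1]; cv2.imwrite('pics/scenecrop.png',cv2.resize(cr,None,fx=3.5,fy=3.5,interpolation=cv2.INTER_CUBIC))
W=pts(c)
for n,(u,v) in dict(tabtop1=(326,152),a=(318,165),b=(310,175),c=(300,195),d=(292,180),e=(308,210)).items(): print(n,W[v,u].round(3))
E
```

```text
tabtop1 [0.925 0.24  0.001]
a [0.533 0.097 0.201]
b [0.502 0.099 0.193]
c [0.468 0.101 0.164]
d [0.725 0.253 0.   ]
e [0.565 0.124 0.053]
```

View pics/topcrop.png

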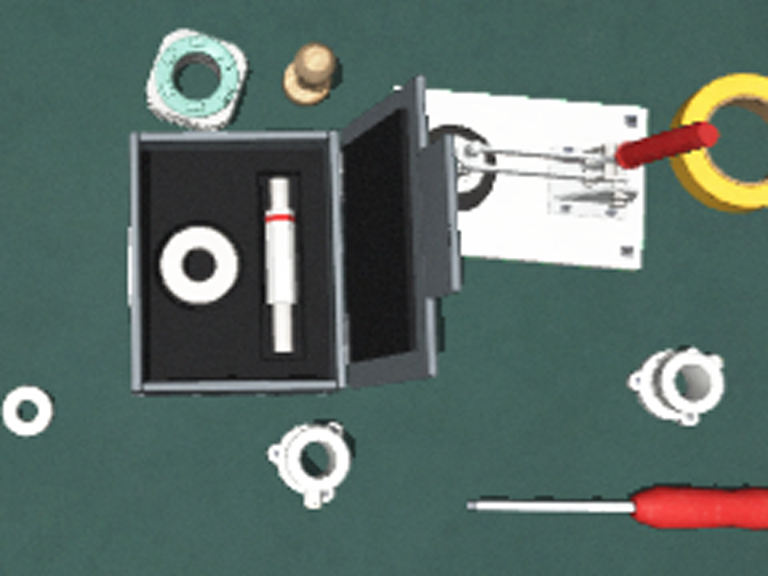

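View pics/scenecrop.png

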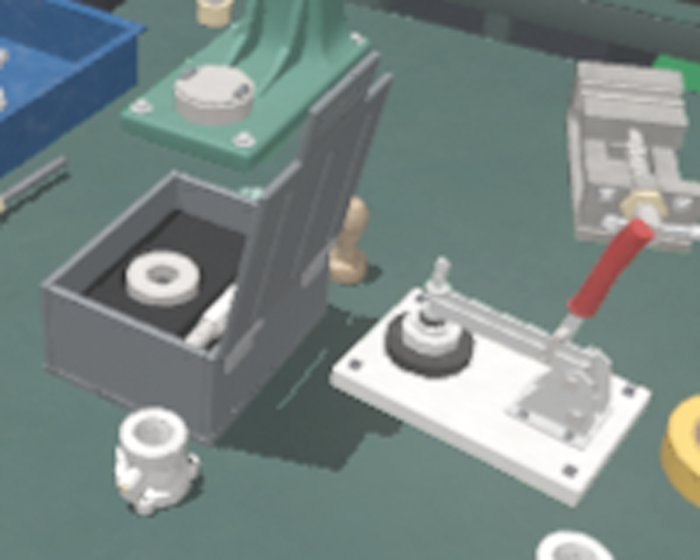

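Call:
send_rows --increments '[[[-0.058,0,0,-0.2,0,0,-0.4],[-0.058,0,0,-0.2,0,0,-0.4],[-0.059,0,0,-0.2,0,0,-0.4],[0,0,0,0,-0.18,0.1,-0.4],[0,0,0,0,-0.18,0.1,-0.4],[0,0,0,0,-0.18,0.1,-0.4],[0,0,0,0,-0.18,0.1,-0.4],[0,0,0,0,-0.18,0.1,-0.4]]]'

```text
time: 0.82
tcp_pos: [0.3312, 0.4267, 0.3509]
tool_rot: [-0.005, 1.571, 0.004]
ft_force: [0.6, -0.4, -0.4]
finger_gap: 0.298
```

```bash
cat > st.py <<'E'
from h import *
import json,sys
o=arm.get_obs()
R=cv2.Rodrigues(np.array(o['tool_rot'],float))[0]
print('t',round(float(o['time']),2),'p',np.round(o['tcp_pos'],4),'f',np.round(o['ft_force'],2),'gap',round(float(o['finger_gap']),3),'j',np.round(o['joints'],3))
print('toolx',R[:,0].round(3),'tooly',R[:,1].round(3),'ang(deg tilt)',round(float(np.degrees(np.arctan2(-R[2,0],-R[1,0]))),2))
open('log.txt','a').write(json.dumps([list(map(float,o['joints'])),list(map(float,o['tcp_pos'])),list(map(float,o['tool_rot']))])+'\n')
E
python3 st.py
```

```text
t 0.82 p [0.3312 0.4267 0.3509] f [ 0.57 -0.4  -0.42] gap 0.298 j [ 0.701 -0.09   1.697 -0.     1.535 -0.876]
toolx [-0. -0. -1.] tooly [-0.005  1.    -0.   ] ang(deg tilt) 89.98
```

Call:
send_rows --increments '[[[0,0,-0.055,0,0,0.1,-0.4],[0,0,-0.055,0,0,0.1,-0.4],[0,0,-0.055,0,0,0.1,-0.4],[0,0,-0.055,0,0,0.1,-0.4],[0,0,-0.055,0,0,0.1,-0.4],[0,0,-0.055,0,0,0.1,-0.4],[0,0,-0.055,0,0,0.1,-0.4],[0,0,-0.055,0,0,0.1,-0.4]]]'

```text
time: 1.48
tcp_pos: [0.4917, 0.4296, 0.3513]
tool_rot: [-0.726, 1.445, -0.719]
ft_force: [0.2, 0.2, -0.2]
finger_gap: 0.301
```

```bash
python3 st.py
```

```text
t 1.48 p [0.4917 0.4296 0.3513] f [ 0.19  0.21 -0.19] gap 0.301 j [ 0.77   0.588  1.077 -0.726  2.089 -0.973]
toolx [ 0.004 -0.8   -0.6  ] tooly [-0.003  0.6   -0.8  ] ang(deg tilt) 36.9
```

```bash
cat > kin.py <<'E'
import numpy as np, json
from scipy.spatial.transform import Rotation as Ro
from scipy.optimize import least_squares
D=[json.loads(l) for l in open('log.txt')]
D.append([[1.0349,.2456,1.5587,0,1.3387,-.1741],[.2299,.6075,.2304],[.2828,1.5526,-.2850]])
def rz(a):return Ro.from_euler('z',a)
def ry(a):return Ro.from_euler('y',a)
C0=Ro.from_euler('y',-np.pi/2) # tool x = local z
def fk(q,P,s4=1,s6=1):
    a1,h,b,L1,e,L2,d,off=P
    T=rz(q[0]); p=T.apply([a1,b,h])
    T=T*ry(q[1]); p=p+T.apply([0,0,L1])
    T=T*ry(q[2]); p=p+T.apply([e,0,L2])
    T=T*rz(s4*q[3])*ry(q[4]); p=p+T.apply([off,0,d])
    T=T*rz(s6*q[5])*C0
    return p,T
def fit():
  best=None
  for s4 in(1,-1):
   for s6 in(1,-1):
    for ph in range(4):
     F=Ro.from_euler('x',ph*np.pi/2)
     def res(P):
      r=[]
      for q,p,v in D:
        pp,T=fk(q,P,s4,s6); r+=list((pp-p)*5)+list(((T*F).inv()*Ro.from_rotvec(v)).as_rotvec())
      return np.array(r+list(0.0005*(np.array(P)-x0)))
     x0=np.array([0,.15,.1,.4,0,.4,.25,0])
     s=least_squares(res,x0)
     if best is None or s.cost<best[0]: best=(s.cost,s4,s6,ph,s.x,res(s.x))
  return best
if __name__=='__main__':
  b=fit(); print(b[:4],b[4].round(4)); print(b[5].round(4))
E
python3 kin.py
```

```text
(np.float64(4.322526474782054e-08), 1, 1, 1) [-4.000e-04  2.736e-01  1.126e-01  4.198e-01  6.620e-02  5.693e-01
  2.542e-01  1.000e-04]
[ 0.0001 -0.0001 -0.     -0.      0.      0.     -0.      0.     -0.
 -0.     -0.      0.     -0.0002  0.0001  0.      0.      0.     -0.0001
 -0.      0.0001  0.      0.      0.      0.0001  0.      0.    ]
```

```bash
cat > plan.py <<'E'
from kin import *
b=fit(); s4,s6,ph,P=b[1:5]; F=Ro.from_euler('x',ph*np.pi/2)
lo=np.array([-3.13,-1.02,.13,-.95,.21,-2.74]);hi=np.array([3.13,2.26,2.54,4.09,2.88,2.74])
def ik(p,R,q0):
    def r(q):
        pp,T=fk(q,P,s4,s6); return np.r_[(pp-p)*5,((T*F).inv()*R).as_rotvec()]
    s=least_squares(r,q0,bounds=(lo-1,hi+1)); return s.x,np.linalg.norm(s.fun)
def tool(alpha): # tool x = -(0,cos a,sin a), tool z=+x world
    x=-np.array([0,np.cos(alpha),np.sin(alpha)]); z=np.array([1,0,0.]); y=np.cross(z,x)
    return Ro.from_matrix(np.stack([x,y,z],1))
if __name__=='__main__':
  H=np.array([.517,.128,.075])
  for xx in(.49,.517,.54):
   q=np.array(D[0][0]); print('x',xx)
   for th in (1.77,1.5,1.2,1,.8,.6,.4,.2,.0):
    for al in ([th] if th>.8 else [th,.7,.8]):
     rad=np.array([0,np.cos(th),np.sin(th)]);H[0]=xx
     p=H+rad*.14
     if al!=th: p=H+rad*.165-.03*np.array([0,np.cos(al),np.sin(al)])
     qq,e=ik(p,tool(al),q)
     if al==th or al==.8: q=qq
     print(th,al,p.round(3),qq.round(2),'err',round(e,4),'BAD' if (qq<lo).any() or (qq>hi).any() else '')
E
python3 plan.py
```

```text
x 0.49
1.77 1.77 [0.49  0.1   0.212] [-0.13 -0.11  1.97  0.2   1.31 -1.76] err 0.0 
1.5 1.5 [0.49  0.138 0.215] [ 0.09 -0.06  1.92 -0.07  1.29 -1.46] err 0.0 
1.2 1.2 [0.49  0.179 0.205] [ 0.3   0.08  1.83 -0.36  1.36 -1.17] err 0.0 
1 1 [0.49  0.204 0.193] [ 0.42  0.21  1.76 -0.52  1.45 -1.02] err 0.0 
0.8 0.8 [0.49  0.226 0.175] [ 0.51  0.35  1.68 -0.65  1.56 -0.9 ] err 0.0 
0.8 0.7 [0.49  0.22  0.174] [ 0.53  0.39  1.67 -0.72  1.61 -0.87] err 0.0 
0.8 0.8 [0.49  0.226 0.175] [ 0.51  0.35  1.68 -0.65  1.56 -0.9 ] err 0.0 
0.6 0.6 [0.49  0.244 0.154] [ 0.58  0.5   1.6  -0.77  1.67 -0.81] err 0.0 
0.6 0.7 [0.49  0.241 0.149] [ 0.55  0.45  1.63 -0.71  1.6  -0.83] err 0.0 
0.6 0.8 [0.49  0.243 0.147] [ 0.53  0.41  1.66 -0.64  1.54 -0.86] err 0.0 
0.4 0.4 [0.49  0.257 0.13 ] [ 0.62  0.65  1.52 -0.87  1.79 -0.75] err 0.0 
0.4 0.7 [0.49  0.257 0.12 ] [ 0.57  0.52  1.61 -0.7   1.59 -0.8 ] err 0.0 
0.4 0.8 [0.49  0.259 0.118] [ 0.55  0.47  1.63 -0.63  1.52 -0.82] err 0.0 
0.2 0.2 [0.49  0.265 0.103] [ 0.65  0.81  1.45 -0.97  1.91 -0.71] err 0.0 BAD
0.2 0.7 [0.49  0.267 0.088] [ 0.59  0.58  
[... 2507 characters left out ...]
1.54 -0.9 ] err 0.0 
0.4 0.4 [0.54  0.257 0.13 ] [ 0.58  0.72  1.42 -0.91  1.79 -0.81] err 0.0 
0.4 0.7 [0.54  0.257 0.12 ] [ 0.54  0.59  1.5  -0.72  1.59 -0.84] err 0.0 
0.4 0.8 [0.54  0.259 0.118] [ 0.52  0.55  1.53 -0.65  1.53 -0.87] err 0.0 
0.2 0.2 [0.54  0.265 0.103] [ 0.61  0.87  1.34 -1.02  1.91 -0.77] err 0.0 BAD
0.2 0.7 [0.54  0.267 0.088] [ 0.55  0.65  1.48 -0.71  1.57 -0.81] err 0.0 
0.2 0.8 [0.54  0.269 0.086] [ 0.53  0.6   1.51 -0.65  1.5  -0.83] err 0.0 
0.0 0.0 [0.54  0.268 0.075] [ 0.62  1.01  1.27 -1.14  2.03 -0.76] err 0.0 BAD
0.0 0.7 [0.54  0.27  0.056] [ 0.55  0.7   1.47 -0.71  1.54 -0.78] err 0.0 
0.0 0.8 [0.54  0.272 0.053] [ 0.53  0.66  1.5  -0.65  1.47 -0.81] err 0.0
```

```bash
cat > rows.py <<'E'
from plan import *
import sys
# usage: target x y z alpha ; n rows from current (cmd) pose
def rows(p0,a0,p1,a1,n,g=-.4,ease=False):
    out=[]
    for i in range(n):
        a=a0+(a1-a0)*i/n
        d=(np.array(p1)-p0)/n
        t=tool(a).inv().apply(d)/.2
        out.append([0,0,round(np.degrees((a1-a0)/n)/120,4),*[round(float(v),3) for v in t],g])
    return out
if __name__=='__main__':
    pass
E
python3 - <<'E'
from rows import *
for r in rows(np.array([.4917,.4296,.3513]),np.radians(36.9),[.518,.082,.315],1.772,16): print(r)
E
```

```text
[0, 0, np.float64(0.0337), 0.094, -0.056, 0.008, -0.4]
[0, 0, np.float64(0.0337), 0.089, -0.063, 0.008, -0.4]
[0, 0, np.float64(0.0337), 0.085, -0.069, 0.008, -0.4]
[0, 0, np.float64(0.0337), 0.08, -0.075, 0.008, -0.4]
[0, 0, np.float64(0.0337), 0.074, -0.08, 0.008, -0.4]
[0, 0, np.float64(0.0337), 0.069, -0.085, 0.008, -0.4]
[0, 0, np.float64(0.0337), 0.062, -0.09, 0.008, -0.4]
[0, 0, np.float64(0.0337), 0.056, -0.094, 0.008, -0.4]
[0, 0, np.float64(0.0337), 0.049, -0.098, 0.008, -0.4]
[0, 0, np.float64(0.0337), 0.042, -0.101, 0.008, -0.4]
[0, 0, np.float64(0.0337), 0.035, -0.103, 0.008, -0.4]
[0, 0, np.float64(0.0337), 0.028, -0.106, 0.008, -0.4]
[0, 0, np.float64(0.0337), 0.02, -0.107, 0.008, -0.4]
[0, 0, np.float64(0.0337), 0.012, -0.109, 0.008, -0.4]
[0, 0, np.float64(0.0337), 0.005, -0.109, 0.008, -0.4]
[0, 0, np.float64(0.0337), -0.003, -0.109, 0.008, -0.4]
```

Call:
send_rows --increments '[[[0,0,0.034,0.094,-0.056,0.008,-0.4],[0,0,0.034,0.089,-0.063,0.008,-0.4],[0,0,0.034,0.085,-0.069,0.008,-0.4],[0,0,0.034,0.08,-0.075,0.008,-0.4],[0,0,0.034,0.074,-0.08,0.008,-0.4],[0,0,0.034,0.069,-0.085,0.008,-0.4],[0,0,0.034,0.062,-0.09,0.008,-0.4],[0,0,0.034,0.056,-0.094,0.008,-0.4]]]'

```text
time: 2.15
tcp_pos: [0.5043, 0.2545, 0.3318]
tool_rot: [-0.277, 1.552, -0.269]
ft_force: [0.5, -0.6, 0.8]
finger_gap: 0.301
```

```bash
python3 st.py; python3 kin.py
```

```text
t 2.15 p [0.5043 0.2545 0.3318] f [ 0.51 -0.63  0.79] gap 0.301 j [ 0.409  0.091  1.576 -0.32   1.613 -1.158]
toolx [ 0.002 -0.341 -0.94 ] tooly [-0.005  0.94  -0.341] ang(deg tilt) 70.04
(np.float64(5.345714450029495e-08), 1, 1, 1) [-4.000e-04  2.736e-01  1.126e-01  4.198e-01  6.620e-02  5.693e-01
  2.542e-01  1.000e-04]
[ 0.0001 -0.0001  0.0001 -0.      0.      0.     -0.      0.     -0.
 -0.     -0.      0.      0.     -0.0001 -0.0001 -0.      0.      0.
 -0.0002  0.0001  0.      0.      0.     -0.0001 -0.      0.0001  0.
  0.      0.      0.0001  0.      0.    ]
```

Kinematics confirmed. Continue to just above the tab.

Call:
send_rows --increments '[[[0,0,0.034,0.049,-0.098,0.008,-0.4],[0,0,0.034,0.042,-0.101,0.008,-0.4],[0,0,0.034,0.035,-0.103,0.008,-0.4],[0,0,0.034,0.028,-0.106,0.008,-0.4],[0,0,0.034,0.02,-0.107,0.008,-0.4],[0,0,0.034,0.012,-0.109,0.008,-0.4],[0,0,0.034,0.005,-0.109,0.008,-0.4],[0,0,0.026,-0.003,-0.109,0.008,-0.4]]]'

```text
time: 2.82
tcp_pos: [0.5179, 0.0805, 0.3116]
tool_rot: [0.157, 1.564, 0.164]
ft_force: [-0.3, 0.5, -0.1]
finger_gap: 0.298
```

```bash
python3 st.py; python3 - <<'E'
from h import *
for n in('wrist','scene','top'): cap(n,n+'1')
c=cv2.imread('pics/scene1.png'); s=cv2.imread('pics/top1.png'); w=cv2.imread('pics/wrist1.png')
a=cv2.resize(c[90:270,220:400],(400,400),interpolation=cv2.INTER_CUBIC); b=cv2.resize(s[100:260,240:400],(400,400),interpolation=cv2.INTER_CUBIC)
cv2.imwrite('pics/ab1.png',np.hstack([a,b]))
E
```

```text
t 2.82 p [0.5179 0.0805 0.3116] f [-0.3   0.49 -0.11] gap 0.298 j [-0.163 -0.123  1.806  0.202  1.493 -1.757]
toolx [ 0.     0.203 -0.979] tooly [-0.004  0.979  0.203] ang(deg tilt) 101.69
```

View pics/ab1.png

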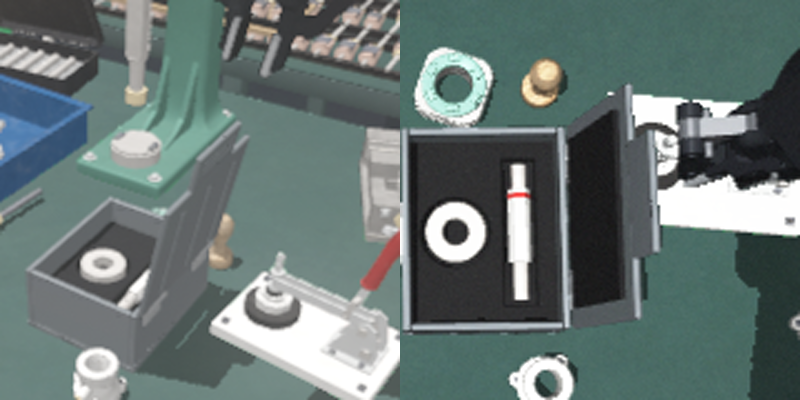

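View pics/wrist1.png

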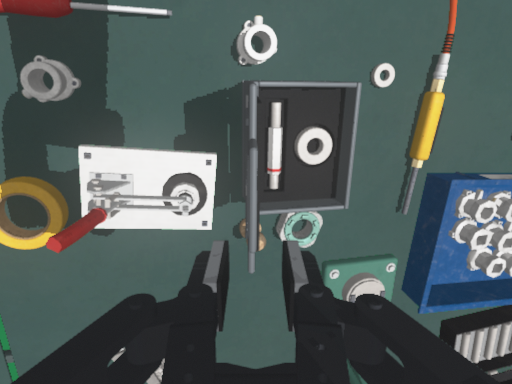

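The wrist view shows the lid edge-on at column ~252. It sits between the finger pads (inner faces at 228 and 285) and is parallel to them. Slide down astride the tab.

Call:
send_rows --increments '[[[0,0,0,0.07,-0.005,0,-0.4],[0,0,0,0.07,0,0,-0.4],[0,0,0,0.07,0,0,-0.4],[0,0,0,0.07,0,0,-0.4],[0,0,0,0.07,0,0,-0.4],[0,0,0,0.07,0,0,-0.4],[0,0,0,0.06,0,0,-0.4],[0,0,0,0.05,0,0,-0.4]]]'

```text
time: 3.63
tcp_pos: [0.5176, 0.1032, 0.2064]
tool_rot: [0.153, 1.567, 0.163]
ft_force: [-0.8, 0.1, 0.1]
finger_gap: 0.303
```

```bash
python3 st.py; python3 - <<'E'
from h import *
for n in('wrist','scene','top'): cap(n,n+'2')
c=cv2.imread('pics/scene2.png'); s=cv2.imread('pics/wrist2.png')
a=cv2.resize(c[90:270,220:400],(400,400),interpolation=cv2.INTER_CUBIC); b=cv2.resize(s,(400,300))
b=np.vstack([b,np.zeros((100,400,3),np.uint8)])
cv2.imwrite('pics/ab2.png',np.hstack([a,b]))
E
```

```text
t 3.63 p [0.5176 0.1032 0.2064] f [-0.79  0.08  0.08] gap 0.303 j [-0.117 -0.03   1.913  0.208  1.291 -1.755]
toolx [-0.002  0.2   -0.98 ] tooly [-0.006  0.98   0.2  ] ang(deg tilt) 101.51
```

View pics/ab2.png

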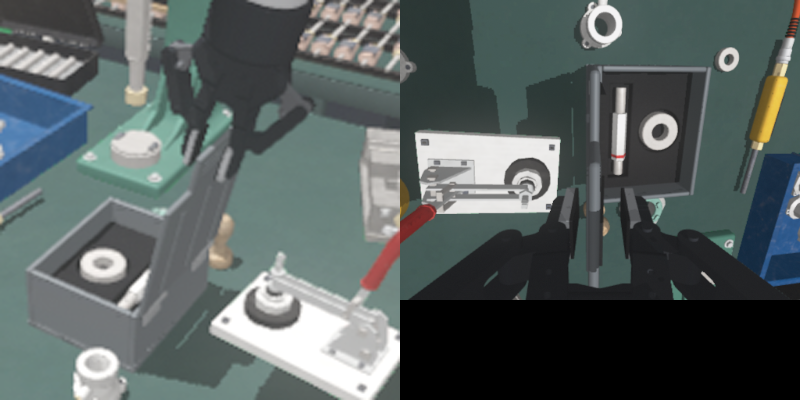

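Call:
send_rows --increments '[[[0,0,-0.02,0.001,0.028,0,-0.4],[0,0,-0.02,0.001,0.028,0,-0.4],[0,0,-0.02,0.001,0.028,0,-0.4],[0,0,-0.02,0.001,0.028,0,-0.4],[0,0,-0.02,0.001,0.028,0,-0.4],[0,0,-0.02,0.001,0.028,0,-0.4],[0,0,-0.02,0.001,0.028,0,-0.4],[0,0,-0.02,0.001,0.028,0,-0.4]]]'

```text
time: 4.45
tcp_pos: [0.5188, 0.147, 0.21]
tool_rot: [-0.11, 1.565, -0.103]
ft_force: [-0.2, -0.3, -0.7]
finger_gap: 0.297
```

```bash
cat >> st.py <<'E'
p=np.array(o['tcp_pos'])-[.517,.1305,.075]; print('radius',np.hypot(p[1],p[2]).round(4),'polar deg',np.degrees(np.arctan2(p[2],p[1])).round(2))
if len(sys.argv)>1:
    c=cap('scene',sys.argv[1]); m=c['image'][90:270,200:400,::-1]
    cv2.imwrite(f'pics/{sys.argv[1]}c.png',cv2.resize(m,(600,540),interpolation=cv2.INTER_CUBIC))
E
python3 st.py s3
```

```text
t 4.45 p [0.5188 0.147  0.21  ] f [-0.23 -0.29 -0.74] gap 0.297 j [ 0.13   0.031  1.839 -0.141  1.288 -1.404]
toolx [ 0.004 -0.135 -0.991] tooly [-0.004  0.991 -0.135] ang(deg tilt) 82.22
radius 0.136 polar deg 83.04
```

View pics/s3c.png

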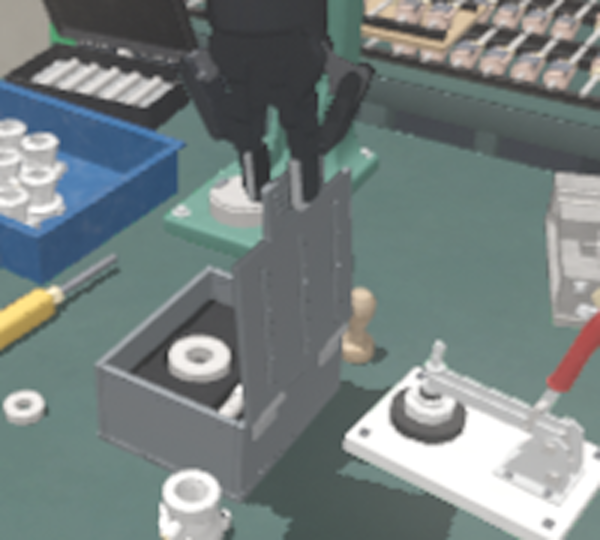

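```bash
python3 - <<'E'
from h import *
c=dict(np.load('pics/s3.npz')); W=pts(c)
m=c['image'][130:180,270:330,::-1]; cv2.imwrite('pics/s3d.png',cv2.resize(m,None,fx=12,fy=12,interpolation=cv2.INTER_CUBIC))
for u,v in ((284,148),(299,148),(302,150),(305,150),(297,155),(310,155),(314,152),(290,165),(300,165),(310,165),(296,160)): print(u,v,W[v,u].round(3))
w=cap('wrist','w3')
K=c['camera_matrix'];pp=cv2.projectPoints(np.array([[.518,.147,.21],[.478,.14,.237],[.558,.14,.237]]),c['rvec'],c['tvec'],K,None)[0]; print(pp.reshape(-1,2).round(0))
E
```

```text
284 148 [0.508 0.163 0.232]
299 148 [0.509 0.131 0.241]
302 150 [0.511 0.125 0.237]
305 150 [0.52  0.123 0.234]
297 155 [0.507 0.133 0.225]
310 155 [0.569 0.133 0.196]
314 152 [0.585 0.132 0.196]
290 165 [0.485 0.135 0.213]
300 165 [0.522 0.132 0.195]
310 165 [0.566 0.13  0.173]
296 160 [0.51  0.136 0.212]
[[293. 158.]
 [287. 155.]
 [306. 139.]]
```

View pics/s3d.png

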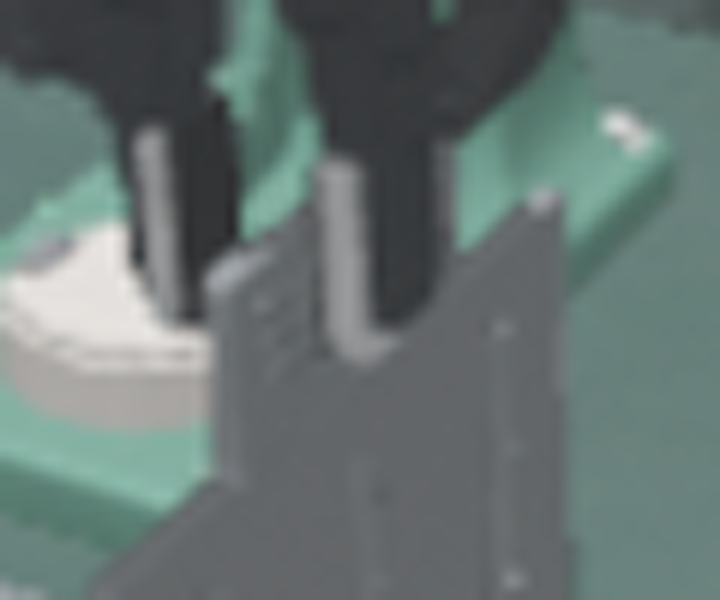

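View pics/w3.png

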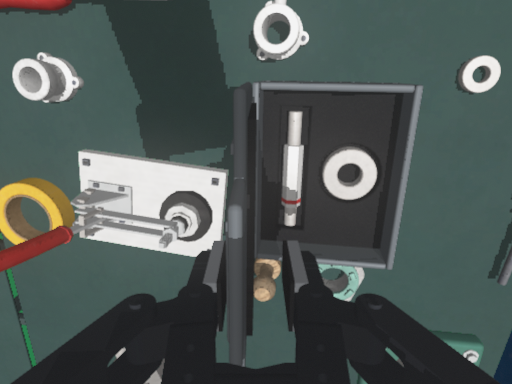

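The enlarged view shows one finger on each side of the tab with the lid following the rear finger. Continue past tipping.

Call:
send_rows --increments '[[[0,0,-0.02,0.002,0.028,0,-0.4],[0,0,-0.02,0.002,0.028,0,-0.4],[0,0,-0.02,0.002,0.028,0,-0.4],[0,0,-0.02,0.002,0.028,0,-0.4],[0,0,-0.02,0.002,0.028,0,-0.4],[0,0,-0.02,0.002,0.028,0,-0.4],[0,0,-0.02,0.002,0.028,0,-0.4],[0,0,-0.02,0.002,0.028,0,-0.4]]]'

```text
time: 5.22
tcp_pos: [0.5183, 0.1885, 0.1938]
tool_rot: [-0.371, 1.537, -0.365]
ft_force: [-0.4, -1.6, 0.1]
finger_gap: 0.303
```

```bash
python3 st.py s4; python3 - <<'E'
from h import *
cap('wrist','w4')
E
```

```text
t 5.22 p [0.5183 0.1885 0.1938] f [-0.42 -1.56  0.11] gap 0.303 j [ 0.342  0.196  1.74  -0.449  1.391 -1.109]
toolx [ 0.003 -0.453 -0.892] tooly [-0.003  0.892 -0.453] ang(deg tilt) 63.09
radius 0.1322 polar deg 63.99
```

View pics/w4.png

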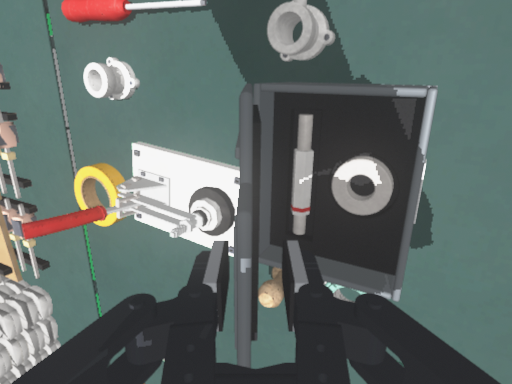

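View pics/s4c.png

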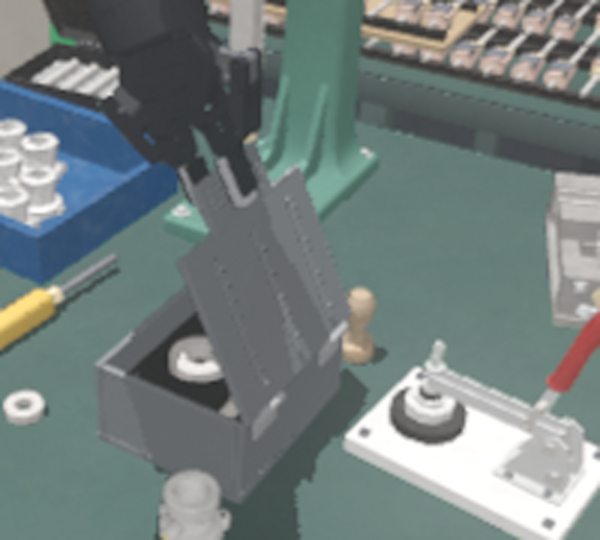

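Call:
send_rows --increments '[[[0,0,-0.018,0,0.025,0,-0.4],[0,0,-0.018,0,0.025,0,-0.4],[0,0,-0.018,0,0.025,0,-0.4],[0,0,-0.018,0,0.025,0,-0.4],[0,0,-0.018,0,0.025,0,-0.4],[0,0,-0.018,0,0.025,0,-0.4],[0,0,-0.018,0,0.025,0,-0.4],[0,0,-0.018,0,0.025,0,-0.4]]]'

```text
time: 5.98
tcp_pos: [0.5181, 0.2209, 0.1711]
tool_rot: [-0.604, 1.484, -0.6]
ft_force: [-0.4, -0.0, -0.6]
finger_gap: 0.3
```

```bash
python3 st.py s5; python3 - <<'E'
from h import *
cap('wrist','w5')
E
```

```text
t 5.98 p [0.5181 0.2209 0.1711] f [-0.36 -0.03 -0.62] gap 0.3 j [ 0.482  0.392  1.631 -0.667  1.546 -0.925]
toolx [ 0.003 -0.696 -0.718] tooly [-0.002  0.718 -0.696] ang(deg tilt) 45.88
radius 0.132 polar deg 46.74
```

View pics/w5.png

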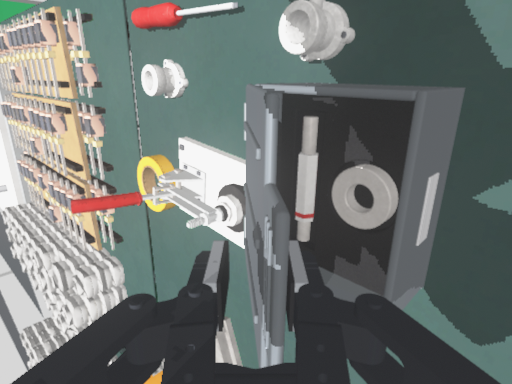

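View pics/s5c.png

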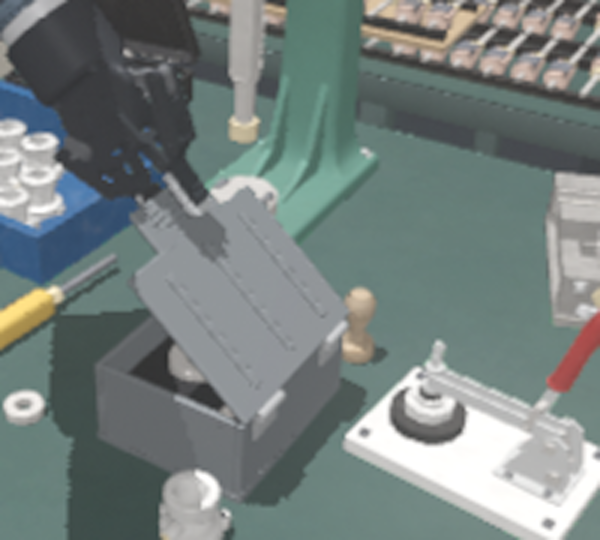

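The lid is now lying on the front finger (wrist view: lid at cols 265–290, against the right pad), so it is caught. Carry it down, drawing back slightly along the tab.

Call:
send_rows --increments '[[[0,0,-0.016,-0.004,0.023,0,-0.4],[0,0,-0.016,-0.004,0.023,0,-0.4],[0,0,-0.016,-0.004,0.023,0,-0.4],[0,0,-0.016,-0.004,0.023,0,-0.4],[0,0,-0.016,-0.004,0.023,0,-0.4],[0,0,-0.016,-0.004,0.023,0,-0.4],[0,0,-0.016,-0.004,0.023,0,-0.4],[0,0,-0.016,-0.004,0.023,0,-0.4]]]'

```text
time: 6.75
tcp_pos: [0.5172, 0.25, 0.1453]
tool_rot: [-0.815, 1.412, -0.808]
ft_force: [-0.1, -0.7, 0.4]
finger_gap: 0.301
```

```bash
cat > lid.py <<'E'
from h import *
import sys
c=dict(np.load(f'pics/{sys.argv[1]}.npz')); W=pts(c).reshape(-1,3); I=c['image'].reshape(-1,3).astype(int)
m=(W[:,0]>.455)&(W[:,0]<.585)&(W[:,1]>.14)&(W[:,1]<.25)&(W[:,2]>.078)
P=W[m]-[0,.1305,.075]
a=np.arctan2(P[:,2],P[:,1]); r=np.hypot(P[:,1],P[:,2]); s=(r>.05)&(r<.125)
h,e=np.histogram(np.degrees(a[s]),bins=np.arange(0,90,1.)); k=h.argmax(); print('lid top polar deg ~',e[k],h[max(0,k-3):k+4])
E
python3 st.py s6; python3 lid.py s5; python3 lid.py s6;python3 - <<'E'
from h import *
cap('wrist','w6')
E
```

```text
t 6.75 p [0.5172 0.25   0.1453] f [-0.09 -0.68  0.41] gap 0.301 j [ 0.576  0.592  1.517 -0.824  1.714 -0.818]
toolx [ 0.004 -0.864 -0.504] tooly [-0.003  0.504 -0.864] ang(deg tilt) 30.28
radius 0.1386 polar deg 30.46
lid top polar deg ~ 46.0 [  0  38 258 299 247 189 147]
lid top polar deg ~ 29.0 [  0   2  85 313 277 221 186]
```

View pics/w6.png

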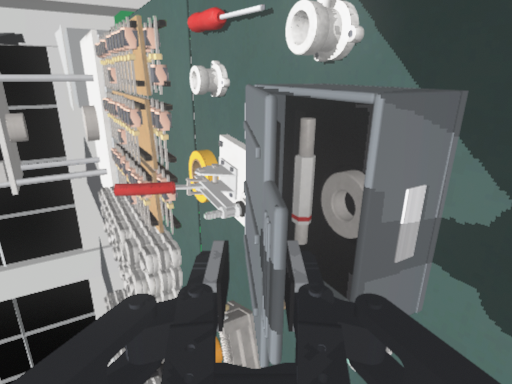

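View pics/s6c.png

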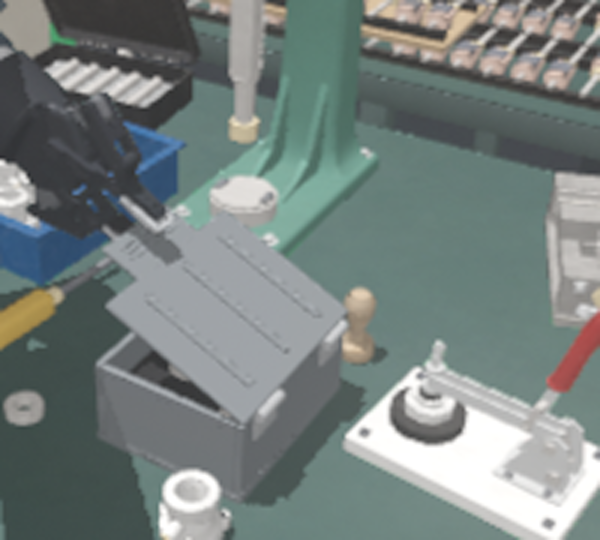

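```bash
python3 - <<'E'
import numpy as np
a=np.radians(30.2);tx=-np.array([np.cos(a),np.sin(a)]);ty=np.array([np.sin(a),-np.cos(a)])
def T(th,s): return np.array([.1305+.165*np.cos(th),.075+.165*np.sin(th)])-.0128*ty+s*tx
th=np.radians(np.r_[np.linspace(26,2,17),np.linspace(1,-3,8)]); s=np.r_[np.linspace(.026,.017,17),np.full(8,.017)]
p=[T(a,b) for a,b in zip(th,s)]; p[0]=np.array([.25,.1453])
for i in range(24):
    d=p[i+1]-p[i]; print(i,np.degrees(th[i+1]).round(1),p[i+1].round(4),(d@tx/.2).round(3),(d@ty/.2).round(3))
E
```

```text
0 24.5 [0.2522 0.1417] -0.001 0.021
1 23.0 [0.2544 0.138 ] -0.0 0.021
2 21.5 [0.2566 0.1343] 0.0 0.021
3 20.0 [0.2586 0.1305] 0.001 0.021
4 18.5 [0.2605 0.1268] 0.001 0.021
5 17.0 [0.2623 0.1229] 0.002 0.021
6 15.5 [0.264  0.1191] 0.002 0.021
7 14.0 [0.2656 0.1152] 0.003 0.021
8 12.5 [0.2671 0.1112] 0.003 0.021
9 11.0 [0.2684 0.1073] 0.004 0.02
10 9.5 [0.2697 0.1033] 0.005 0.02
11 8.0 [0.2708 0.0993] 0.005 0.02
12 6.5 [0.2718 0.0953] 0.006 0.02
13 5.0 [0.2728 0.0913] 0.006 0.02
14 3.5 [0.2736 0.0873] 0.007 0.019
15 2.0 [0.2743 0.0833] 0.007 0.019
16 1.0 [0.2743 0.0804] 0.007 0.013
17 0.4 [0.2744 0.0787] 0.004 0.007
18 -0.1 [0.2744 0.0771] 0.004 0.007
19 -0.7 [0.2744 0.0755] 0.004 0.007
20 -1.3 [0.2743 0.0738] 0.004 0.007
21 -1.9 [0.2743 0.0722] 0.004 0.007
22 -2.4 [0.2742 0.0705] 0.004 0.007
23 -3.0 [0.2741 0.0689] 0.004 0.007
```

Call:
send_rows --increments '[[[0,0,0,-0.001,0.021,0,-0.4],[0,0,0,0,0.021,0,-0.4],[0,0,0,0,0.021,0,-0.4],[0,0,0,0.001,0.021,0,-0.4],[0,0,0,0.001,0.021,0,-0.4],[0,0,0,0.002,0.021,0,-0.4],[0,0,0,0.002,0.021,0,-0.4],[0,0,0,0.003,0.021,0,-0.4]]]'

```text
time: 7.52
tcp_pos: [0.5173, 0.2653, 0.1158]
tool_rot: [-0.812, 1.413, -0.805]
ft_force: [-0.2, -0.4, -0.2]
finger_gap: 0.297
```

```bash
python3 st.py s7; python3 lid.py s7
```

```text
t 7.52 p [0.5173 0.2653 0.1158] f [-0.25 -0.42 -0.21] gap 0.297 j [ 0.594  0.654  1.486 -0.808  1.702 -0.785]
toolx [ 0.004 -0.862 -0.507] tooly [-0.002  0.507 -0.862] ang(deg tilt) 30.48
radius 0.1409 polar deg 16.85
lid top polar deg ~ 17.0 [  0   3 106 313 242 201 155]
```

View pics/s7c.png

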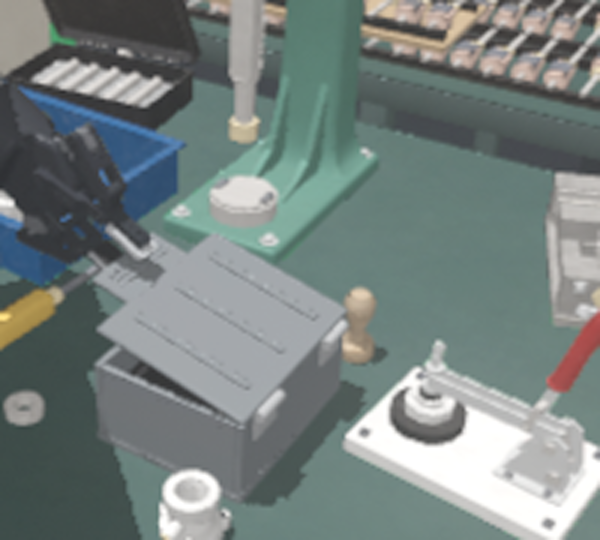

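Call:
send_rows --increments '[[[0,0,0,0.003,0.021,0,-0.4],[0,0,0,0.004,0.02,0,-0.4],[0,0,0,0.005,0.02,0,-0.4],[0,0,0,0.005,0.02,0,-0.4],[0,0,0,0.006,0.02,0,-0.4],[0,0,0,0.006,0.018,0,-0.4],[0,0,0,0.006,0.015,0,-0.4],[0,0,0,0.006,0.012,0,-0.4]]]'

```text
time: 8.23
tcp_pos: [0.5172, 0.273, 0.0864]
tool_rot: [-0.812, 1.413, -0.805]
ft_force: [-0.3, 0.5, -1.1]
finger_gap: 0.302
```

```bash
python3 st.py s8; python3 lid.py s8; python3 - <<'E'
from h import *
cap('wrist','w8')
E
```

```text
t 8.23 p [0.5172 0.273  0.0864] f [-0.34  0.47 -1.11] gap 0.302 j [ 0.603  0.708  1.465 -0.799  1.683 -0.755]
toolx [ 0.004 -0.862 -0.507] tooly [-0.003  0.507 -0.862] ang(deg tilt) 30.47
radius 0.1429 polar deg 4.57
lid top polar deg ~ 6.0 [  0   6 148 282 218 170 122]
```

View pics/s8c.png

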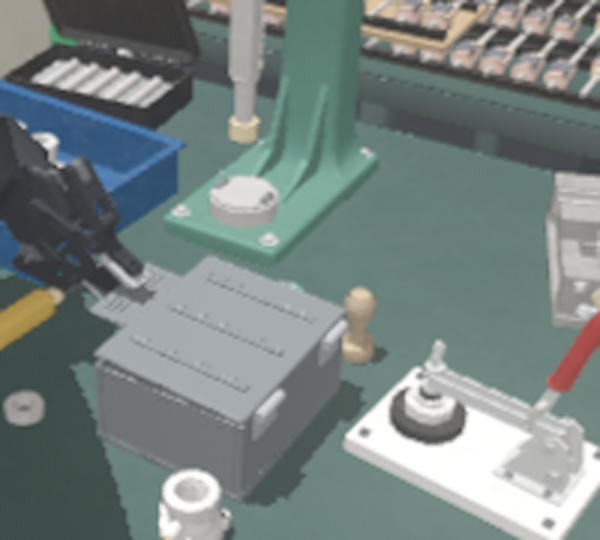

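View pics/w8.png

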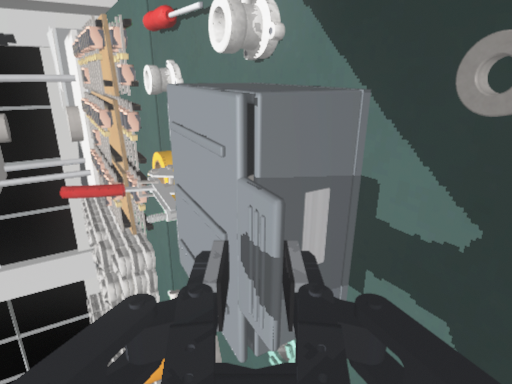

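Call:
send_rows --increments '[[[0,0,0,0.004,0.007,0,-0.4],[0,0,0,0.004,0.007,0,-0.4],[0,0,0,0.004,0.007,0,-0.4],[0,0,0,0.004,0.007,0,-0.4],[0,0,0,-0.006,0.004,0,-0.4],[0,0,0,-0.006,0.004,0,-0.4],[0,0,0,-0.006,0.004,0,-0.4],[0,0,0,-0.006,0.004,0,-0.4]]]'

```text
time: 9.0
tcp_pos: [0.5173, 0.279, 0.0803]
tool_rot: [-0.812, 1.412, -0.806]
ft_force: [-0.1, -0.1, -0.2]
finger_gap: 0.298
```

```bash
python3 st.py s9; python3 lid.py s9; python3 - <<'E'
from h import *
cap('wrist','w9')
E
```

```text
t 9.0 p [0.5173 0.279  0.0803] f [-0.08 -0.06 -0.17] gap 0.298 j [ 0.61   0.726  1.451 -0.795  1.685 -0.748]
toolx [ 0.004 -0.862 -0.507] tooly [-0.002  0.507 -0.862] ang(deg tilt) 30.48
radius 0.1486 polar deg 2.03
lid top polar deg ~ 3.0 [  0   1  58 257 228 187 142]
```

View pics/w9.png

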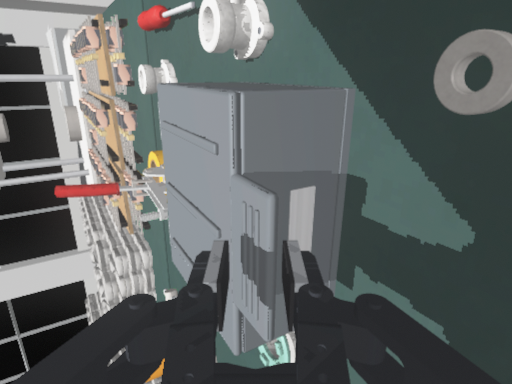

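Call:
send_rows --increments '[[[0,0,0,-0.009,0.005,0,-0.4],[0,0,0,-0.009,0.005,0,-0.4],[0,0,0,-0.009,0.005,0,-0.4],[0,0,0,-0.013,0.008,0,-0.4],[0,0,0,-0.013,0.008,0,-0.4],[0,0,0,-0.017,0.01,0,-0.4],[0,0,0,-0.017,0.01,0,-0.4],[0,0,0,-0.017,0.01,0,-0.4]]]'

```text
time: 9.77
tcp_pos: [0.5171, 0.3034, 0.0801]
tool_rot: [-0.812, 1.413, -0.805]
ft_force: [0.6, -0.5, 0.3]
finger_gap: 0.295
```

```bash
python3 st.py s10; python3 lid.py s10
```

```text
t 9.77 p [0.5171 0.3034 0.0801] f [ 0.57 -0.51  0.26] gap 0.295 j [ 0.638  0.757  1.4   -0.779  1.716 -0.746]
toolx [ 0.004 -0.862 -0.507] tooly [-0.002  0.507 -0.862] ang(deg tilt) 30.48
radius 0.173 polar deg 1.7
lid top polar deg ~ 3.0 [  0   0  40 271 237 195 134]
```

View pics/s10c.png

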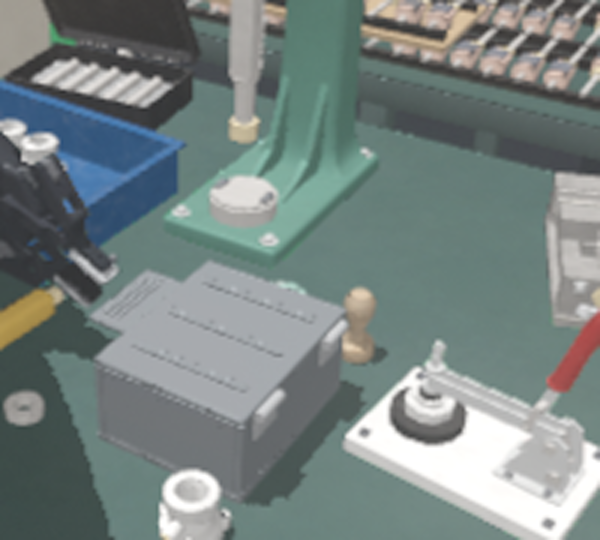

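Call:
send_rows --increments '[[[0,0,0,-0.05,0,0,-0.4],[0,0,0,-0.06,0,0,-0.4],[0,0,0,-0.06,0,0,-0.4],[0,0,0,-0.06,0,0,-0.4],[0,0,0,-0.06,0,0,-0.4],[0,0,0,-0.04,0,0,-0.4],[0,0,0,0,0,0,-0.4],[0,0,0,0,0,0,-0.4]]]'

```text
time: 10.48
tcp_pos: [0.5169, 0.3603, 0.1138]
tool_rot: [-0.812, 1.412, -0.805]
ft_force: [0.1, -0.2, -0.3]
finger_gap: 0.297
```

```bash
python3 st.py s11; python3 lid.py s11; python3 - <<'E'
from h import *
c=cap('top','t11'); W=pts(c); W0=pts(dict(np.load('pics/top0.npz')))
for y in (.14,.18,.22,.25,.27,.285):
    m=(abs(W[...,1]-y)<.006)&(abs(W[...,0]-.519)<.03)&(W[...,2]>.03); print(y,np.median(W[...,2][m]).round(4),m.sum())
cv2.imwrite('pics/cmp.png',cv2.resize(np.hstack([cv2.imread('pics/top0.png')[100:290,180:360],cv2.imread('pics/t11.png')[100:290,180:360]]),None,fx=2.2,fy=2.2,interpolation=cv2.INTER_CUBIC))
E
```

```text
t 10.48 p [0.5169 0.3603 0.1138] f [ 0.11 -0.2  -0.25] gap 0.297 j [ 0.698  0.787  1.276 -0.753  1.818 -0.775]
toolx [ 0.005 -0.862 -0.508] tooly [-0.002  0.508 -0.862] ang(deg tilt) 30.51
radius 0.2331 polar deg 9.59
lid top polar deg ~ 3.0 [  0   0  50 264 251 166 142]
0.14 0.0805 193
0.18 0.0807 192
0.22 0.0805 192
0.25 0.0803 190
0.27 0.0806 189
0.285 0.0802 182
```

View pics/cmp.png

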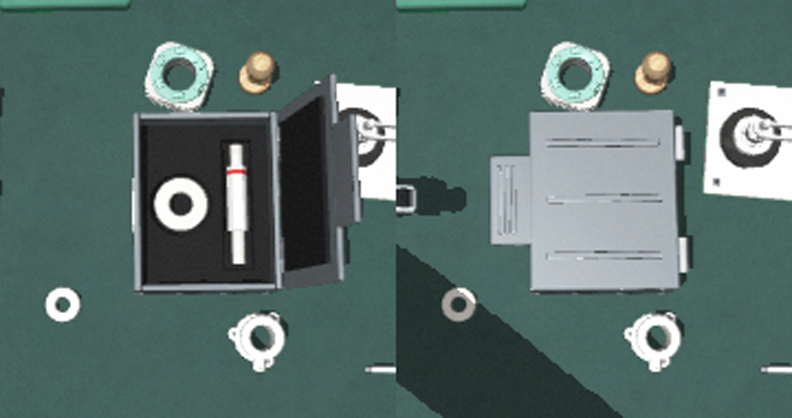

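The lid is level: its top measures 80–81 mm all along, against 81 mm expected. The case, stator, stamp and casting sit where they were in the before/after top view. The gripper is clear of everything, so I'm handing in.

```bash
python3 -c "
from plant import workorder; print(workorder.sign_off())"
```

```text
the job is handed in; nothing more can be done
None
```

The lid is fully shut, and I handed the job in; sign-off gave no verdict. I set the fingers about 25 mm apart with one on each side of the tab. The rear finger pushed the lid past upright, and the front finger caught it and carried it down to shut. I then drew the gripper straight out from under the tab.

**Last checks:**
- **Lid:** its top measures 80–81 mm above the bench from the hinge to the tab, against 81 mm expected, so it is level.
- **Surroundings:** the case, stator, stamp and casting show no visible shift between the first and last top views.
- **Forces:** wrist force readings at the end of each move stayed below about 2 N. I did not see the forces between those readings.
- **Speed:** I moved the tool at about 0.5 rad/s or less during the swing. I did not measure the lid's own speed, including as it fell onto the front finger.
- **Gauges:** the shut lid hides them, so I could not look at them directly at the end. The fingers never went inside the case.

None of the checks failed or disagreed. The job was handed in about 10.5 s in, against the 42 s limit.

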